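# Roll a valve bank's legend plates home

## Task

Take the hand roller off its stand and roll it under firm, steady pressure along the row of four legend plates on the valve bank, until every plate is pushed fully home, flush with its rail. Press with the roller only: the plates' studs need well over 9 N, but more than 30 N marks the plates. Then hang the roller back in its stand and leave the other things where they are.

Things in the scene. Friction and masses are not known exactly. Their poses are not given: they have to be found in the camera images.
- roller: hand roller, upright in its stand, 122 mm high, 0.4 kg: black rubber-tyred wheel (50 mm diameter, 44 mm wide, turns freely) in a steel fork; above it a steel bridge bar 100 mm along x, 30 mm along y, underside 56 mm above the origin; on top an upright wooden handle, 50 mm along x, 24 mm along y. Origin: lowest point of the tyre; z up, x = the axle, so it rolls along its y
- roller_handle (a point): grip point in the middle of the roller's wooden handle, 98 mm above the tyre's lowest point; the handle runs from 67 to 122 mm; grip it from above across its 24 mm (roller's y)
- roller_wheel (a joint): turning angle of the wheel in its fork (rad) about the roller's x, 0 at the start, endless; 1 rad is 25 mm of rolling
- roller_stand: grey fixed sheet-metal stand, 136 x 66 mm base, 83 mm high: two posts, 87 mm apart along its x, on which the two ends of the roller's bridge bar rest 66 mm above the table; flared lips hold the bar with about 2.5 mm of play in y, end cheeks with 4 mm in x. Origin: centre of its underside; x along the bar
- stand_seat (a point): where the roller's origin is when the roller hangs in the stand with its x along the stand's x (either way round): on the stand's axis, 10 mm above the table, so the tyre hangs clear of the base
- valve_bank: valve bank, 240 x 244 mm, on four levelling feet with rubber buffers: it gives a little when pressed. Four solenoid valves (up to 154 mm above the table) on an aluminium plate and, on the robot's side, a dark rail with four grey legend plates. Origin: on the table under its centre; x away from the robot, y along the row, left. Valve fronts are 67 mm behind the rail's middle line
- row_left (a point): left (+y) end of the row of plates, on the middle line of the rail, at the drawing height of the rail's top edge, 48 mm above the table; the real rail stands up to 6 mm higher or lower, as the feet are screwed out
- row_right (a point): right end of the row, likewise (nominal height); 203 mm from row_left
- plate_1 (a joint): how far the leftmost legend plate is pushed in (m): at 0 it stands 4 mm above the rail, at 0.004 it is flush on a hard stop. Plates are 62 mm across and 50 mm along the row, 1 mm apart. Ribbed push-in studs hold each by friction: it yields only above 9 N, slowly (1 mm/s for each further 1.5 N), and stays where it is left
- plate_2 (a joint): the same for the second plate from the left
- plate_3 (a joint): the same for the third plate from the left
- plate_4 (a joint): the same for the rightmost plate
- wrench: adjustable wrench lying in front of the bank, 210 mm, leave alone
- seal_tape: roll of seal tape, 61 mm across, lying flat, leave alone
- pressure_gauge: dial gauge lying face up, 88 mm, leave alone

How it is judged (in metres and radians):
On the way, in this order (a step that is already met when the one before it is completed fails the run):
1. the roller is lifted out of its stand (z of roller in the frame of stand_seat above 0.03 m), for 0.1 s.
2. the wheel has rolled more than one plate's length (62 mm) and stands on the bank with more than 5 N (contact force between roller and valve_bank above 5 N and (value of joint roller_wheel above 2.5 rad or value of joint roller_wheel below -2.5 rad)), for 0.1 s.
3. all four plates are home, within 1 mm of flush (value of joint each of plate_1, plate_2, plate_3, plate_4 above 0.003 m), for 0.1 s.
At the end, for the whole second after the job is handed in: All four plates pushed in to within 1 mm of flush; the roller hanging upright in its stand, its bridge bar on both posts (within 8 mm sideways, 4 mm in height, 7 degrees), at rest and released (all of step 3 and horizontal distance between roller and stand_seat below 0.008 m and z of roller in the frame of stand_seat below 0.004 m and angle between roller's own z axis and vertical below 0.12 rad and linear speed of roller below 0.02 m/s); the robot touches nothing.
It fails at once if the roller presses on the valve bank with more than 30 N (contact force between roller and valve_bank above 30 N).
It fails at once if the gripper or arm itself touches the valve bank (contact force between any of the fingers, the arm and valve_bank above 1 N).
It fails at once if a bystander is moved by more than 25 mm (distance of any of wrench, seal_tape, pressure_gauge from where it was at the start of the episode above 0.025 m).
It also fails if it takes over 70 s, if anything falls off the work surface, if the arm or the gripper's body presses on something with over 40 N, if the wrist force passes 120 N, or if a joint passes its speed limit or range.

## Robot

A 7-joint arm with a two-finger parallel gripper is mounted at the origin on a cart in front of the work surface, level with it; the furniture and walls round the work are solid. World frame = base frame: x ahead of the robot, y to its left, z up, the work surface at z = 0. Lengths are in mm, angles in degrees, forces in N, time in s.
With the tool pointing down it reaches from about 400 to 850 mm from the base axis. Payload 4.4 kg.
Tool frame: the origin (TCP) lies midway between the tips of the shut fingers; the grasp point (between the pads) lies 19 mm behind it; z points along the fingers, y is the line along which they close (so a half turn about z gives the same grasp; the last joint's range is limited). The gripper opens to 94 mm and grips with 3 to 60 N. Pads are 16 mm wide; open, the fingers measure 119 mm over their backs; the gripper's body (75 mm by 177 mm) begins 78 mm behind the grasp point.
Start: joints at [-70.978, 36.005, 2.206, 86.941, -1.547, 57.084, -1.146], TCP at [251.782, 599.27, 205.478] pointing down, gripper open.
Joint ranges: [-175.42, 175.42], [-21.48, 121.26], [-71.46, 75.88], [10.55, 141.38], [-63.04, 243.04], [13.31, 113.54], [-168.57, 168.57]. Speed limits (degrees/s): [147.25, 147.25, 180, 180, 180, 180, 180].

## Interface

Orientations are given as [roll, pitch, yaw] about the fixed x, y, z axes, in that order (R = Rz(yaw) Ry(pitch) Rx(roll)).
In Python, from cell import r gives the robot as it stands. Calls block until the motion is done:
- r.reach(position, orientation): joint-space move of the TCP to a pose.
- r.move_l(position, max_speed=150, rot=None, until_force=None): straight line of the TCP; rot=None keeps the orientation; max_speed is the mean speed in mm/s. With until_force (N) it stops when the force on the tool has changed by that much, and returns True; else False.
- r.goto_joints(angles): joint-space move.
- r.move_gripper(opening, grasp_force=None): finger opening in mm; grasp_force is the grip in N (None keeps the last); returns when the fingers have stopped.
- r.pause(seconds).
- r.inverse_kinematics(position, orientation): joint angles nearest the present ones, or None.
- r.grab_frame(name): name is "scene" or "top" or "wrist"; returns the picture (400x640x3 uint8, red, green, blue); there is no depth.
- r.calibration(name): a dict with "mtx" (3x3 intrinsics, pixels), "R" (3x3) and "t" (3): a world point X has camera coordinates R X + t. Camera axes: x right, y down, z forward; pixel columns grow to the right and rows downward; lengths in mm; the calibration is good to about 2 mm. A picture is of the moment at which its call begins: read the wrist's pose just before it. calibration takes no time and is no camera call; for the wrist camera it gives the pose at the moment of the call.
A pose or a line that the arm cannot do raises r.PlanningError and nothing moves.
- r.job_done(): hands the job in; it is judged then, once.
Readings, each from a call of its own:
- r.get_time(): time.
- r.get_q(): joint angles.
- r.get_qvel(): joint speeds.
- r.get_effort(): joint torques, N m.
- r.get_position(): TCP position.
- r.get_tcp_rot(): TCP orientation.
- r.get_wrist_force(): force on the tool from outside, world axes, zero at the start.
- r.get_wrist_torque(): the same for the moment, N m.
- r.get_opening(): finger opening in mm.
- r.get_grip_force(): force on a finger pad.
Only numpy, scipy, OpenCV 4.12 (cv2) and the standard library are available. Lean on these libraries where they do the work, as an engineer would, in place of code of your own. Each camera call takes 0.05 s, during which the arm holds its last target. There are 200 camera calls.

## Working session

There is one attempt and no reset: what is moved stays moved. The work goes in short steps, each a Python script; the robot and the scene stay as the last script left them, time stands still between calls to the robot, and variables do not carry over. Pictures are saved under pics/ and viewed, at most 10 in all, crops included, and the job is handed in when it is done.

```bash
ls; mkdir -p pics
python3 - <<'E'
from cell import r
import cv2,numpy as np
for n in("scene","top"):
    f=r.grab_frame(n); cv2.imwrite(f"pics/{n}0.png",f[...,::-1])
    c=r.calibration(n); print(n,np.round(c["mtx"],1).tolist(),np.round(c["R"],3).tolist(),np.round(c["t"],1).tolist())
print(r.get_time(),r.get_tcp_rot(),r.get_wrist_force())
E
```

```text
pics
scene [[384.0, 0.0, 316.5], [0.0, 384.0, 197.7], [0.0, 0.0, 1.0]] [[0.752, -0.659, 0.019], [-0.506, -0.595, -0.624], [0.423, 0.46, -0.781]] [-383.5, 295.2, 848.9]
top [[367.1, 0.0, 322.3], [0.0, 367.1, 198.2], [0.0, 0.0, 1.0]] [[-0.109, -0.994, 0.005], [-0.968, 0.105, -0.227], [0.225, -0.03, -0.974]] [52.2, 521.5, 1009.1]
0.1 [-1.79902815e+02  2.33565568e-03  1.57208224e+02] [-0.62016986 -0.45516669 -0.24701504]
```

View pics/scene0.png

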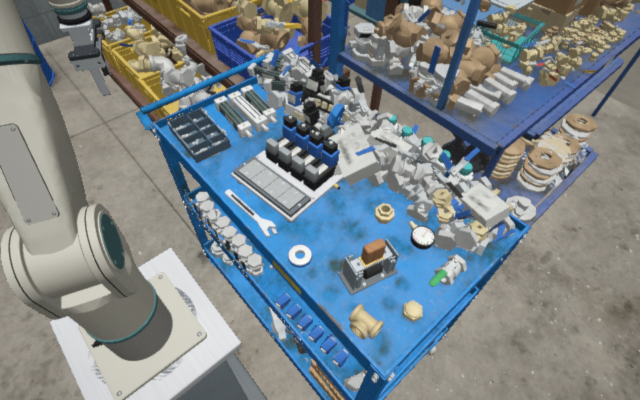

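View pics/top0.png

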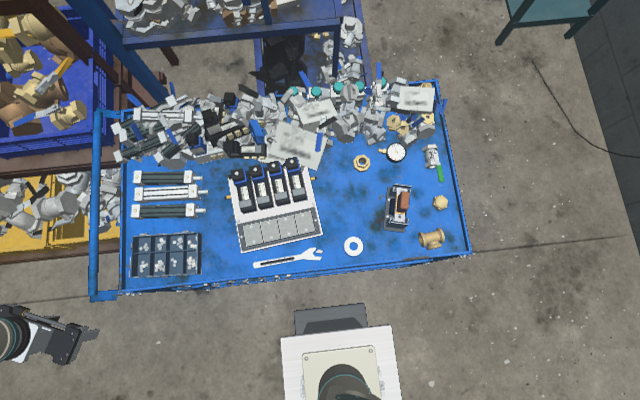

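The top view shows the stand with the roller at about (397,207), its long side roughly along image v. The legend plates run from about (243,236) to (318,228), and the wrench and tape lie in front. I'll move the wrist camera over each area for a closer look.

```bash
cat > h.py <<'E'
from cell import r
import cv2,numpy as np
def pix2w(c,uv,z):
    R=np.array(c["R"]);t=np.array(c["t"]);C=-R.T@t
    d=R.T@np.linalg.inv(c["mtx"])@np.array([uv[0],uv[1],1.])
    return C+d*(z-C[2])/d[2]
def proj(c,X):
    p=np.array(c["mtx"])@(np.array(c["R"])@np.array(X,float)+np.array(c["t"]));return p[:2]/p[2]
E
python3 - <<'E'
from h import *
c=r.calibration("top")
for n,uv,z in [("row L",(240,237),48),("row R",(321,228),48),("handle",(403,201),122),("stand near",(396,229),0),("tape",(353,246),10),("wrench",(287,258),5)]:
    print(n,np.round(pix2w(c,uv,z)))
w=r.calibration("wrist");R=np.array(w["R"]);C=-R.T@np.array(w["t"])
print("wrist cam",np.round(C),np.round(R,2).tolist(),np.round(w["mtx"]).tolist(), r.get_position())
f=cv2.imread("pics/top0.png")
cv2.imwrite("pics/topc.png",cv2.resize(f[150:265,220:460],None,fx=3.3,fy=3.3,interpolation=cv2.INTER_CUBIC))
E
```

```text
row L [439. 242.  48.]
row R [439.   8.  48.]
handle [ 478. -222.  122.]
stand near [ 419. -218.    0.]
tape [381. -81.  10.]
wrench [368. 117.   5.]
wrist cam [174. 631. 384.] [[0.39, 0.92, -0.0], [0.88, -0.37, 0.29], [0.26, -0.11, -0.96]] [[349.0, 0.0, 323.0], [0.0, 349.0, 204.0], [0.0, 0.0, 1.0]] [251.56436006 598.7005047  204.65821448]
```

View pics/topc.png

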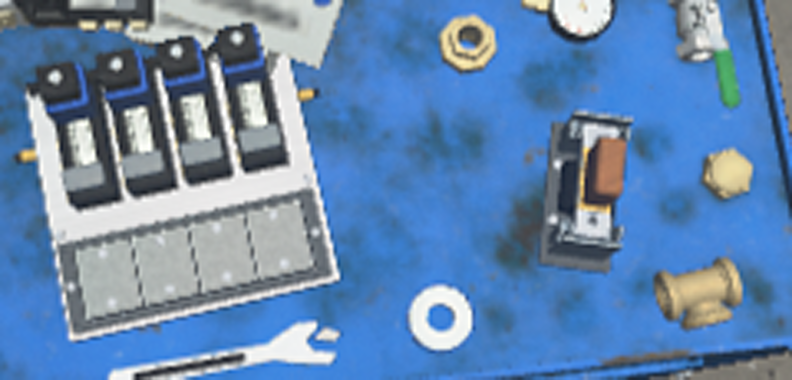

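The crop confirms the plates: the row's middle line runs from crop (79,283) to (310,238), and the stand is centred near crop (590,190) with its long axis almost along x. Next, wrist views on the way.

Run:
```python
from h import *
import json
c=r.calibration("top")
print([np.round(pix2w(c,uv,50)) .tolist() for uv in [(243.9,235.8),(313.9,222.1)]])
D={}
def shot(n,p):
    r.reach(p,[180,0,180]); r.pause(0.3)
    k=r.calibration("wrist"); f=r.grab_frame("wrist")
    D[n]={a:np.array(b).tolist() for a,b in k.items()}
    cv2.imwrite(f"pics/{n}.png",f[...,::-1])
    print(n,r.get_position(),r.get_time(),np.round(r.get_q()))
shot("w_bank",[430,120,260]); shot("w_stand",[450,-215,230])
json.dump(D,open("cal.json","w"))
```

```text
[[440.0, 231.0, 50.0], [458.0, 27.0, 50.0]]
w_bank [429.98414168 120.29626809 259.90821879] 2.3167 [-22.  15.   4. 114.  -1.  51.  72.]
w_stand [ 450.26687244 -214.40648988  230.07895465] 3.9417 [ 13.  22.  12. 109.  -6.  49. 119.]
```

View pics/w_bank.png

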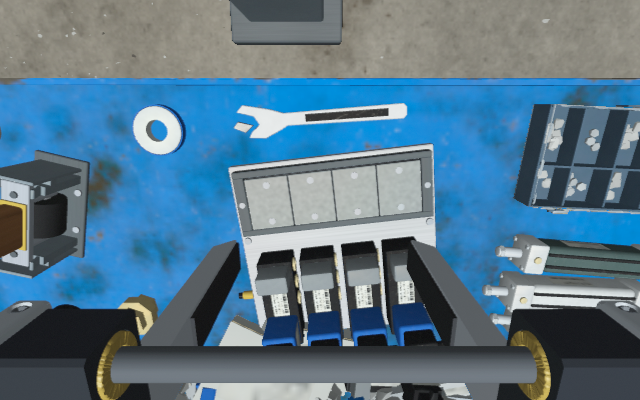

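View pics/w_stand.png

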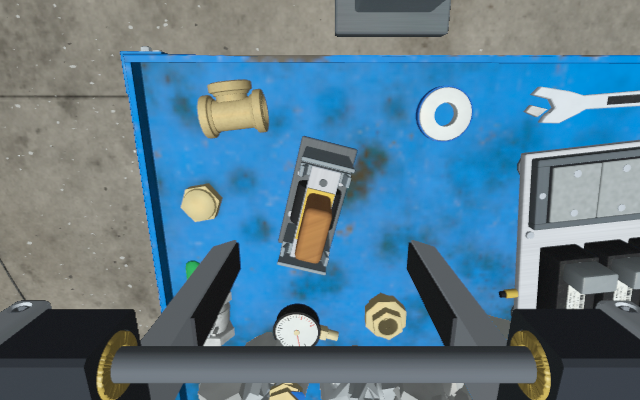

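Wrist view of the bank: the plate corners are (244,181), (421,161), (424,212) and (251,231). In the stand view the handle's top face is around (295-333, 208-265), and the stand runs obliquely from (330,143) to (303,270). I'll zoom in for the exact yaw.

Run:
```python
from h import *
import json
f=cv2.imread("pics/w_stand.png")
cv2.imwrite("pics/w_standc.png",cv2.resize(f[130:280,260:380],None,fx=4,fy=4,interpolation=cv2.INTER_CUBIC))
D=json.load(open("cal.json"));c=D["w_bank"]
P=[pix2w(c,uv,52) for uv in [(247.5,206),(422.5,186.5),(244,181),(421,161),(424,212),(251,231)]]
print(np.round(P,1).tolist(),np.linalg.norm(P[0]-P[1]),np.linalg.norm(P[2]-P[5]))
```

```text
[[464.6, 31.4, 52.0], [441.2, 232.5, 52.0], [434.9, 29.3, 52.0], [411.9, 228.5, 52.0], [471.8, 236.8, 52.0], [495.6, 33.7, 52.0]] 202.47085276621104 60.85964739856929
```

View pics/w_standc.png

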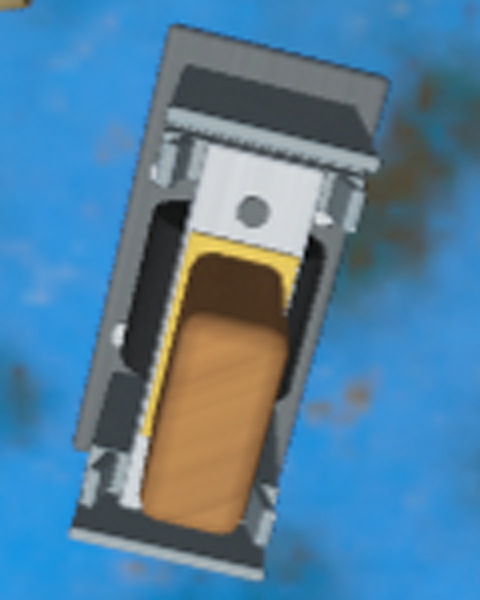

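Run:
```python
from h import *
import json
c=json.load(open("cal.json"))["w_stand"]
W=lambda x,y,z: pix2w(c,(x/4+260,y/4+130),z)
def ang(a,b): d=b-a; return np.degrees(np.arctan2(d[1],d[0]))
h=[W(180,312,122),W(290,335,122),W(243,535,122),W(142,517,122)]
print("handle",np.round(h,1).tolist(),np.mean(h,0),[round(np.linalg.norm(h[i]-h[(i+1)%4]),1) for i in range(4)],ang(W(180,330,122),W(143,510,122)),ang(W(289,350,122),W(243,528,122)))
print("base edge",ang(W(168,27,2),W(75,448,2)))
k=[W(170,110,83),W(380,160,83),W(262,578,83),W(70,537,83)]
print("cheeks",np.round(k,1).tolist(),np.mean(k,0),ang((k[0]+k[1])/2,(k[2]+k[3])/2),ang(k[0],k[1]),ang(k[3],k[2]),[round(np.linalg.norm(k[i]-k[(i+1)%4]),1) for i in range(4)])
b=[W(173,25,2),W(390,78,2)]; print("base",np.round(b,1).tolist(),np.linalg.norm(b[0]-b[1]), ang(*b))
# bridge bar edges (z 67): left edge (208,143)->(130,505); right (322,165)
print("bar",ang(W(207,145,67),W(128,500,67)),W(207,145,67),W(322,168,67))
```

```text
handle [[456.2, -231.0, 122.0], [461.4, -207.2, 122.0], [509.1, -217.4, 122.0], [504.6, -240.2, 122.0]] [ 482.81483719 -223.96619856  122.        ] [np.float64(24.3), np.float64(48.8), np.float64(23.2), np.float64(49.3)] -11.811138014387003 -13.272656855422557
base edge -13.490992884616233
cheeks [[418.7, -234.8, 83.0], [430.6, -185.2, 83.0], [540.8, -212.8, 83.0], [529.1, -262.3, 83.0]] [ 479.79951278 -223.74876135   83.        ] -14.029401959679438 76.57297701558669 76.7250847771319 [np.float64(51.0), np.float64(113.6), np.float64(50.8), np.float64(113.8)]
base [[407.2, -238.3, 2.0], [422.4, -175.4, 2.0]] 64.72132882971518 76.46898827702307
bar -12.852421732452187 [ 430.00833329 -226.68864368   67.        ] [ 435.76915196 -198.08014048   67.        ]
```

Measurements agree: handle 24 x 49 mm, base 65 mm wide, row 202.5 mm. The stand centre is (481,-223.7) at yaw -13.3°. The row runs from (464.6,31.4) to (441.2,232.5) at yaw +6.6°. Grasp and lift.

```bash
cat >> h.py <<'E'
ST=np.array([481.2,-223.8]); SY=166.7
RR=np.array([464.6,31.4]); RL=np.array([441.2,232.5]); U=(RL-RR)/np.linalg.norm(RL-RR); BY=-173.36
E
python3 - <<'E'
from h import *
r.move_gripper(60)
r.reach([*ST,170],[180,0,SY]); print(np.round(r.get_q()),r.get_position())
r.move_l([*ST,89],80)
print("F",r.get_wrist_force())
r.move_gripper(15,grasp_force=55)
print("open",r.get_opening(),r.get_grip_force(),r.get_wrist_force(),r.get_wrist_torque(),r.get_position())
r.move_l([*ST,175],60); r.pause(.3)
print(r.get_wrist_force(),r.get_wrist_torque(),r.get_opening(),r.get_time())
k=r.calibration("wrist");f=r.grab_frame("wrist");cv2.imwrite("pics/held.png",f[...,::-1])
E
```

```text
[ 12.  30.  14. 109. -10.  43. 109.] [ 480.17161993 -223.41709836  169.41353053]
F [ 0.45235353 -0.26987627  0.45996333]
open 23.292708942268902 54.94267165660858 [-0.71097982  1.33407455  1.55072677] [ 0.16526227  0.02507379 -0.01381666] [ 481.24945349 -223.7558784    89.06211351]
[-0.04411052 -0.63117462 -4.39407617] [-0.01656377  0.00192853  0.01378531] 23.74453260022428 8.7167
```

View pics/held.png

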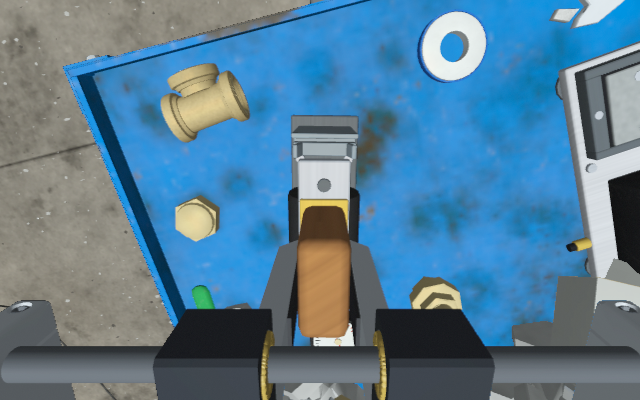

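The roller is held straight in the fingers (handle around x 297-350) and is clear of the stand. Now go over plate 4, touch down softly and probe the stiffness.

Run:
```python
from h import *
import json
p=RR+25*U
r.move_l([*p,175],170,rot=[180,0,BY]); 
r.move_l([*p,150],80); r.pause(.3)
F0=np.mean([r.get_wrist_force() for _ in range(5)],0); 
hit=r.move_l([*p,122],12,until_force=4)
t0=r.get_time();r.pause(.1)
z=r.get_position()[2]; print("hit",hit,"z",z,"F0",F0,"dF",r.get_wrist_force()-F0,r.get_time())
for i in range(4):
    z-=.3; t=r.get_time(); r.move_l([*p,z],10); t1=r.get_time()
    s=[np.round(r.get_wrist_force()-F0,2).tolist()]; r.pause(.1); s.append(np.round(r.get_wrist_force()-F0,2).tolist())
    print(round(z,2),round(t1-t,3),s,np.round(r.get_position(),2))
    if s[-1][2]>11: break
json.dump(dict(F0=F0.tolist(),z=z),open("st.json","w")); print(r.get_time(),r.get_opening())
```

```text
hit True z 125.51796625263503 F0 [-0.11851226 -0.61645405 -3.89148607] dF [ 0.31133761 -0.04624472  9.66288867] 13.2083
125.22 0.275 [[0.24, 0.6, 9.19], [-0.37, 1.38, 8.74]] [461.9   56.28 125.38]
124.92 0.25 [[-0.51, 0.5, 9.33], [-0.31, 0.25, 9.34]] [461.9   56.25 125.08]
124.62 0.25 [[-0.9, 0.79, 8.72], [-0.93, 0.33, 8.29]] [461.95  56.26 124.79]
124.32 0.25 [[-0.81, 1.5, 8.97], [0.06, 0.31, 8.71]] [461.91  56.26 124.47]
14.6333 23.470086231155495
```

Run:
```python
from h import *
import json
S=json.load(open("st.json"));F0=np.array(S["F0"]);z=S["z"];p=RR+25*U
for i in range(12):
    z-=.5 if i<3 else .3; r.move_l([*p,z],10)
    f=r.get_wrist_force()-F0; print(round(z,2),np.round(f,1),round(r.get_position()[2],2))
    if f[2]>15: break
r.pause(.3);print(r.get_wrist_force()-F0,r.get_time(),r.get_opening())
S["z"]=z;json.dump(S,open("st.json","w"))
```

```text
123.82 [-0.5  0.9 10.5] 124.03
123.32 [0.3 0.6 9.5] 123.58
122.82 [ 0.7  1.  10.4] 123.1
122.52 [-0.   0.6 10. ] 122.74
122.22 [-0.3  1.7 10. ] 122.45
121.92 [-0.4  1.5  8.5] 122.12
121.62 [-0.5  0.9  9.8] 121.81
121.32 [-0.   0.9 11. ] 121.6
121.02 [-0.9  1.3 12.9] 121.45
120.72 [-1.9  0.4 14.7] 121.33
120.42 [-0.8  0.3 16.9] 121.16
[-2.11767898 -0.08397322 16.24644328] 17.6833 23.673802526950844
```

Home at a 4 mm stroke, stiffness about 7 N/mm. Now roll along the row with a force loop, taking fine steps at the plate edges.

Run:
```python
from h import *
import json
S=json.load(open("st.json"));F0=np.array(S["F0"]);z=S["z"];s=25.
edges=[50.5,101.5,152.5]; log=[]; mx=0
while s<180:
    near=any(e-17<s<e+2 for e in edges)
    s+=1.4 if near else 4
    r.move_l([*(RR+s*U),z],20)
    f=r.get_wrist_force()-F0; n=np.linalg.norm(f); mx=max(mx,n)
    log.append(f"{s:.0f}:{z:.1f}:{f[2]:.0f}/{f@[*U,0]:.0f}")
    tgt=13 if near else 16
    if n>25: z+=1; r.move_l([*(RR+s*U),z],20)
    else: z+=np.clip((f[2]-tgt)/7*.5,-.5,.7)
    if r.get_time()>48: break
S.update(z=z,s=s);json.dump(S,open("st.json","w"))
print(" ".join(log)); print(mx,r.get_time(),r.get_opening())
```

```text
29:120.4:17/1 33:120.5:15/1 37:120.4:15/1 38:120.4:16/0 40:120.6:14/-1 41:120.7:14/-3 43:120.8:13/-4 44:120.8:14/-5 45:120.9:13/-3 47:120.9:12/-3 48:120.8:11/-2 50:120.7:13/-1 51:120.8:13/0 52:120.8:12/0 54:120.7:13/1 58:120.7:13/1 62:120.5:13/0 66:120.3:16/1 70:120.3:16/2 74:120.3:16/1 78:120.3:16/2 82:120.2:16/1 86:120.2:16/1 87:120.2:16/1 89:120.4:14/1 90:120.5:15/-0 91:120.6:14/-3 93:120.6:13/-4 94:120.7:13/-5 96:120.7:13/-5 97:120.7:14/-2 98:120.7:13/-2 100:120.7:13/-1 101:120.8:12/-0 103:120.7:13/0 104:120.6:12/1 108:120.6:12/1 112:120.3:14/1 116:120.1:16/1 120:120.1:16/1 124:120.1:15/1 128:120.0:16/1 132:120.0:16/1 136:119.9:16/0 137:119.9:16/1 139:120.1:15/1 140:120.2:15/0 142:120.4:13/-0 143:120.4:13/-4 144:120.4:13/-4 146:120.4:13/-5 147:120.4:13/-4 149:120.4:13/-4 150:120.4:13/-2 151:120.5:13/-1 153:120.5:13/-1 154:120.4:11/1 156:120.3:14/0 160:120.3:13/0 164:120.1:14/1 168:119.9:16/1 172:119.9:16/1 176:119.9:15/1 180:119.8:14/2 184:119.7:16/1
16.953881823206537 36.5333 23.733996451140428
```

Run:
```python
from h import *
import json
S=json.load(open("st.json"));F0=np.array(S["F0"])
dz=-.35
for s in range(178,19,-12):
    z=119.75+(184-s)/155*.65+dz
    r.move_l([*(RR+s*U),z],45); f=r.get_wrist_force()-F0
    print(s,round(z,2),np.round(f,1))
    if f[2]>22: dz+=.4
    elif f[2]<17: dz-=.2
p=RR+s*U
r.move_l([*p,175],100)
r.move_l([*ST,175],170,rot=[180,0,SY])
r.move_l([*ST,112],80); r.pause(.2); f0=np.array(r.get_wrist_force())
print("before seat",r.get_position(),f0,r.get_time())
h=r.move_l([*ST,88.6],25,until_force=6)
print(h,r.get_position(),np.array(r.get_wrist_force())-f0,r.get_wrist_torque(),r.get_time())
```

```text
178 119.43 [ 0.1 -0.5 17.1]
166 119.48 [-0.6 -0.  16.7]
154 119.33 [-0.7 -0.3 16.7]
142 119.18 [-0.8 -0.2 18.9]
130 119.23 [-1.2  0.9 18.7]
118 119.28 [-1.4 -0.5 18.9]
106 119.33 [-0.4 -0.3 17.7]
94 119.38 [-0.5 -0.2 18.1]
82 119.43 [-1.4  0.9 17.7]
70 119.48 [-1.1  0.2 16.3]
58 119.33 [-2.1  0.2 18.5]
46 119.38 [-1.7 -0.2 17.3]
34 119.43 [-2.5  0.9 17.6]
22 119.48 [-0.6  0.5 17.4]
before seat [ 481.58285821 -223.97399475  112.53291999] [-0.36672971  0.40295297 -4.0279001 ] 45.85
True [ 480.86846266 -223.66936529   89.0378867 ] [ 0.73811034 -1.12138674  9.73411868] [ 0.00734272 -0.0804723   0.01395705] 46.7167
```

Steady force along the whole row means all plates are on their stops, and the roller seated at exactly the original height. Release and check.

Run:
```python
from h import *
r.move_gripper(60); r.move_l([*ST,170],100)
r.reach([450,-150,260],[180,0,180]); r.pause(.2)
f=r.grab_frame("wrist");cv2.imwrite("pics/end.png",f[...,::-1]); print(r.get_time(),r.get_wrist_force())
```

```text
49.2167 [0.17489297 1.43186421 0.50121992]
```

View pics/end.png

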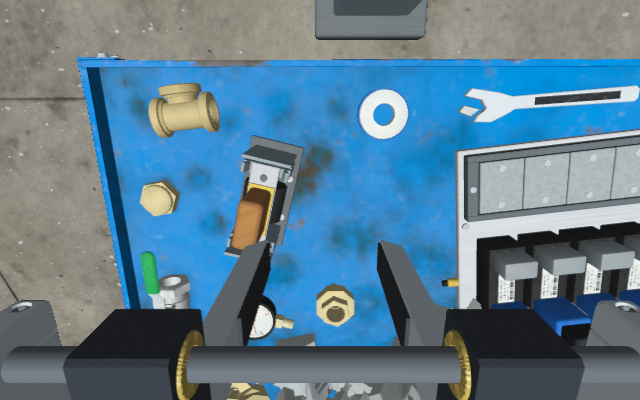

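The roller hangs straight in the stand at (262,200), the visible plates at (480-640,180) look flush with the rail, and the wrench, tape and gauge haven't moved.

```bash
python3 -c "
from cell import r
print(r.job_done(), r.get_time())"
```

```text
the job is handed in; nothing more can be done
the job is handed in; nothing more can be done
```

I handed the job in at about 49 s: the rolling force indicates all four plates are home (highest reading about 19 N), the roller is back in its stand, and the wrench, tape and gauge are where they were; no verdict was returned.

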